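Change the slug feeder over to its full lane

ROBOT

A 6-joint arm with a two-finger parallel gripper is mounted at the origin on the work surface. World frame = base frame: x ahead of the robot, y to its left, z up, the work surface at z = 0. Lengths are in m, angles in degrees, forces in N, time in s.
With the tool pointing down it reaches from about 0.4 to 0.825 m from the base axis. Payload 7 kg.
Tool frame: the origin (TCP) lies between the finger pads; the fingertips stand 11 mm ahead of it and the grasp point (between the pads) lies 8 mm behind it; z points along the fingers, y is the direction in which the jaws open and shut (so a half turn about z gives the same grasp; the last joint's range is limited). The gripper opens to 88 mm and grips with 3 to 60 N. Pads are 19 mm wide; open, the fingers measure 130 mm over their backs; the gripper's body (78 mm by 193 mm) begins 47 mm behind the grasp point.
Start: joints at [86.293, 20.546, 0.682, 0, -70.136, -16.507], TCP at [0.233, 0.633, 0.238] pointing down, gripper open.
Joint ranges: [-176.03, 176.03], [-82.01, 121.73], [-58.28, 71.71], [-173.87, 95.51], [-174.79, -0.11], [-173.66, 173.66]. Speed limits (degrees/s): [136.94, 136.94, 172.46, 180, 180, 180].

INTERFACE

Orientations are given as [roll, pitch, yaw] about the fixed x, y, z axes, in that order (R = Rz(yaw) Ry(pitch) Rx(roll)).
In Python, from plant import r gives the robot as it stands.
- The arm moves only by the shell command python3 -m inch 'ROWS' [OPENING] [FORCE]. ROWS is JSON, a list of rows, each an object of numbers: "x", "y", "z": the shift along the tool's x, y, z as a fraction of full scale; "yaw": the turn about the tool's z as a fraction of full scale. In form: [{"x": .., "y": .., "z": .., "yaw": ..}, ...]. A call has 1 to 5 rows; each row shifts and turns the pose as measured when the row begins, along the tool's axes as they then stand; what a row does not reach is not made up. Full scale, the value 1, is 0.025 m for a shift and 4 degrees for a turn. A row lasts 1/12 s, in which the tool goes at most 41.7 mm and 7.16 degrees, less where a joint would pass 70% of its speed; a pose out of reach is approached as far as the arm can. A call with a number of a shift or a turn outside -1 to 1 is refused whole. A call with a gripper value outside its range is refused whole. OPENING is the opening, from -1 (shut) to 1 (fully open), set as the call begins (- or left out, the last holds). The fingers move at their own pace and stop on an object; FORCE is the grip in N (left out, the last holds). Time passes only in rows, so rows that do not move let the fingers close. It gives the time, the measured TCP pose, the force and the opening at its end, in the units of the state.
- r.get_state(): the state, without advancing time (a new reading comes with each control period).
- r.capture(name): name is "scene" or "top" or "wrist"; returns (picture, depth): 420x560x3 uint8, red, green, blue; 420x560 float32, m along the optical axis (not along the pixel's ray), 0 where there is no reading.
- r.camera_info(name): a dict with "mtx" (3x3 intrinsics, pixels), "k1" (the pictures are not rectified: a ray, as slopes to the right and down, at radius r is drawn at 1 + k1 r^2 times it, then the intrinsics apply), "pose" (4x4, takes a point from camera to world coordinates). Camera axes: x right, y down, z forward; pixel columns grow to the right and rows downward; lengths in m; the calibration is good to about 2 mm. A picture is of the moment at which its call begins: read the wrist's pose just before it. camera_info takes no time and is no camera call; for the wrist camera it gives the pose at the moment of the call.
- r.close_job(): hands the job in, once; it reports no verdict.
The state is a dict: "time_s": time; "joints": joint angles; "qd": joint speeds; "joint_torque": joint torques, N m; "tcp_pos": TCP position; "eef_rot": TCP orientation; "contact_force": force on the tool from outside, world axes, zero at the start; "moment": the same for the moment, N m; "gripper_width": finger opening in m.
Only numpy, scipy, OpenCV 4.12 (cv2) and the standard library are available. Lean on these libraries where they do the work, as an engineer would, in place of code of your own. Each camera call takes 0.05 s, during which the arm holds its last target. There are 200 camera calls.

TASK

The right lane of the twin slug feeder has run empty and its seesaw gate still shuts the full left lane. With the fingers, push the charge pan along the bench until it stands centred under the left lane's mouth, then press the raised end of the seesaw gate right down so that it rocks over its pivot and all four tin slugs roll into the pan; leave the pan there and the gate over. Do not lift the pan, do not touch the slugs, and leave the other things on the bench where they are.

Things in the scene. Friction and masses are not known exactly. Their poses are not given: they have to be found in the camera images.
- feeder: Fixed twin-lane slug feeder. Origin on the bench at its middle; x uphill, away from the mouths, y left, z up. Two open sheet lanes, 48 mm wide, centred at y +75 (left, four slugs) and -75 mm (right, empty), run down to mouths at x -100 mm. Base plate x -70 to 140, y +-145 mm, with a 16 mm high fence on its front edge. Gate pivot at x -30, y 0, z 135 mm, brass weight above it to z 208 mm.
- gate (a joint): Angle of the seesaw gate about its level pivot (along feeder x), rad. 0 (start): left end down, blade shuts the left lane, right end up. 0.22: level. 0.44: right end down on its stop, left lane open. The brass weight over the pivot tips it to either side and keeps it there. Under 2 N on an end pad moves it; slugs leaning on the blade add friction, so press right down to the stop.
- right_pad (a point): Top centre of the press pad on the right end of the gate's bar: flat plate 40 (feeder x) by 34 mm (y), 4 mm thick, sloping 13 degrees outward and up at the start. In feeder axes at the start: x -30, y -121, z 168 mm; fully over: x -30, y -123, z 114 mm. Nothing stands over it; below it is only the base plate.
- left_pad (a point): The same pad on the left end of the gate's bar; at the start it is the low one.
- left_mouth (a point): Middle of the floor edge at the left lane's mouth, z 70 mm; axes as the feeder. Lane floors rise 11 degrees from the mouths to z 114 mm at x +130 mm; side walls stand 22 mm above the floor but end 30 mm short of the mouth (top there at z 98 mm). Slugs leave at up to 0.8 m/s along feeder -x and land 30 to 90 mm ahead.
- right_mouth (a point): The same point of the empty right lane, 150 mm from the left one.
- pan: Loose open pan of bare light metal, 140 (x) by 110 (y) mm, 45 mm high, walls and floor 4 mm, 0.3 to 0.6 kg. Origin at the centre of its underside. It starts empty in front of the right mouth, square to the feeder within 5 degrees, back edge 15 to 27 mm from the fence and under the mouth. With its centre 40 to 70 mm ahead of a mouth (feeder -x) it catches all that falls there.
- slug1: Tin slug 1 of 4 (1 is nearest the gate): plain cylinder, 26 mm diameter, 36 mm long, 0.14 kg, waiting in the left lane, axis across the lane; origin at its centre, and it rolls about its y axis.
- slug2: Tin slug 2 of 4 (1 is nearest the gate): plain cylinder, 26 mm diameter, 36 mm long, 0.14 kg, waiting in the left lane, axis across the lane; origin at its centre, and it rolls about its y axis.
- slug3: Tin slug 3 of 4 (1 is nearest the gate): plain cylinder, 26 mm diameter, 36 mm long, 0.14 kg, waiting in the left lane, axis across the lane; origin at its centre, and it rolls about its y axis.
- slug4: Tin slug 4 of 4 (1 is nearest the gate): plain cylinder, 26 mm diameter, 36 mm long, 0.14 kg, waiting in the left lane, axis across the lane; origin at its centre, and it rolls about its y axis.
- reel: Bystander, not part of the job: a yellow wire reel, 62 mm across, 28 mm high, loose; origin at its underside.
- mould: Bystander, not part of the job: a white two-part mould block, 56 x 56 x 49 mm, loose; origin at its underside.
- pliers: Bystander, not part of the job: green-handled pliers, 160 mm long, 12 mm high, lying flat, loose; origin at its underside.
- jar: Bystander, not part of the job: a small amber jar, 52 mm across, 60 mm high, loose; origin at its underside.
- brush: Bystander, not part of the job: a flat brush with an orange handle, lying down, loose; origin at its underside.
- spoon: Bystander, not part of the job: a wooden-handled spoon, 170 mm long, lying down, loose; origin at its underside.
- medal: Bystander, not part of the job: a round cast medal, 44 mm across, 7 mm thick, on a bench tile, loose; origin at its underside.
Things that resemble listed ones, but are neither listed nor needed, are in the scene too. There is more than one size of the pan; the one meant has the size given above.

How it is judged:
By the outcome, as a careful person would: the job done as asked, in the order asked, and still so for the second after the job is handed in, with the robot touching nothing.
It also fails if it takes over 46 s, if anything falls off the work surface, if the arm or the gripper's body presses on something with over 40 N, if the wrist force passes 120 N, or if a joint passes its speed limit or range.

## Working session

There is one attempt and no reset: what is moved stays moved. The work goes in short steps, Python scripts to look and compute and a shell command to move; the robot and the scene stay as the last step left them, time stands still between calls to the robot, and variables do not carry over. Pictures are saved under pics/ and viewed, about 8 in all and at most 12, crops included, and the job is handed in when it is done.

```bash
mkdir -p pics; ls; cat > h.py <<'E'
import numpy as np, cv2
from plant import r
def cap(n,f):
    info=r.camera_info(n); p,d=r.capture(n)
    cv2.imwrite(f'pics/{f}.png',p[...,::-1]); np.savez(f'pics/{f}.npz',p=p,d=d,M=info['mtx'],k=info['k1'],T=info['pose'])
def ld(f): return np.load(f'pics/{f}.npz')
def cloud(f):
    a=ld(f);M=np.array(a['M']);d=a['d'];h,w=d.shape
    v,u=np.mgrid[:h,:w]
    uv=np.stack([u,v],-1).reshape(-1,1,2).astype(float)
    n=cv2.undistortPoints(uv,M,np.array([float(a['k']),0,0,0])).reshape(h,w,2)
    P=np.dstack([n[...,0]*d,n[...,1]*d,d]);T=np.array(a['T'])
    W=P@T[:3,:3].T+T[:3,3]; W[d==0]=np.nan
    return W
E
python3 - <<'E'
from h import *
print(r.get_state())
cap('scene','s0');cap('top','t0')
a=cv2.imread('pics/t0.png');b=cv2.imread('pics/s0.png')
cv2.imwrite('pics/t0b.png',cv2.resize(a,(800,600)));cv2.imwrite('pics/s0b.png',cv2.resize(b,(800,600)))
E
```

```text
pics
{'time_s': 0.0, 'joints': array([ 8.62931874e+01,  2.05899537e+01,  6.33510091e-01, -1.78692018e-02,
       -7.01348011e+01, -1.65074495e+01]), 'qd': array([ 0.01361925, -0.10994023, -0.10903577, -0.11512348, -0.00138724,
        0.05833081]), 'joint_torque': array([ 2.96361559e-04, -5.82723570e+01,  2.93050611e+01,  6.99729413e+00,
        7.00452380e-03, -1.61287462e-04]), 'tcp_pos': array([0.23310277, 0.63298009, 0.23664446]), 'eef_rot': array([ 1.79907743e+02, -9.82261902e-03, -2.02203396e+01]), 'contact_force': array([-0.24035842,  0.78306756, -0.43735705]), 'moment': array([0.00526612, 0.02836665, 0.02381424]), 'gripper_width': 0.08723315397730738}
```

View pics/t0b.png

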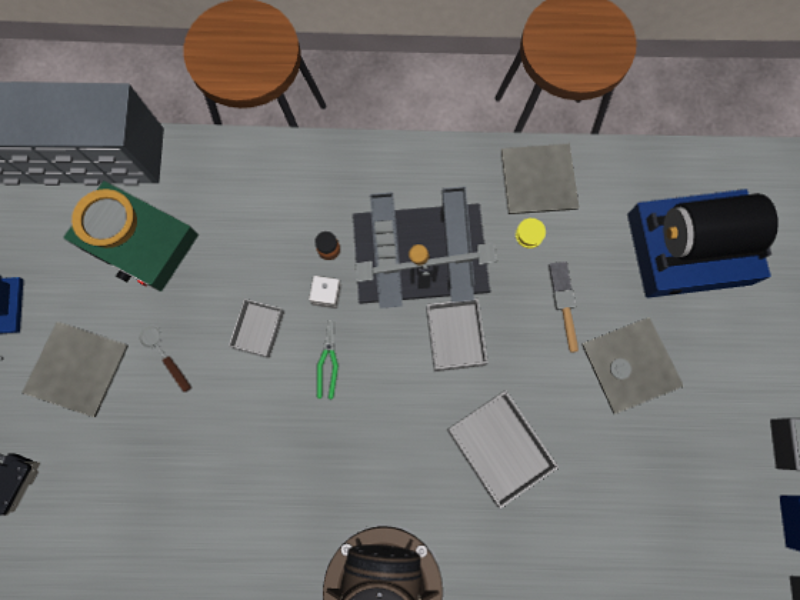

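View pics/s0b.png

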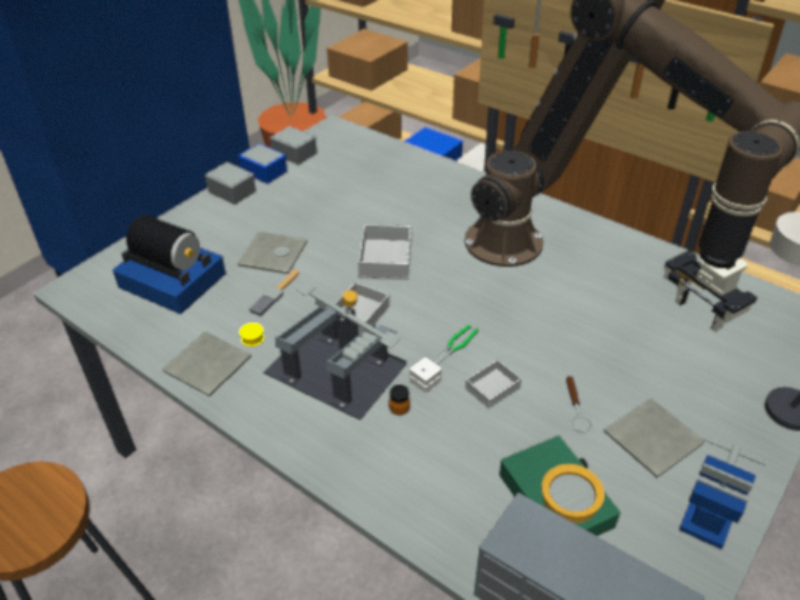

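The top view shows three pans: (457,335) in front of the right mouth, a smaller one at (257,328) and a larger one at (502,450). The pliers (328,360) and mould (324,290) lie to the left of the target place. Next I'll measure them and confirm in a crop.

```bash
python3 - <<'E'
from h import *
a=cv2.imread('pics/t0.png'); W=cloud('t0')
def p(u,v): return np.round(W[v,u],3)
y0,y1,x0,x1=125,290,210,370
cv2.imwrite('pics/c0.png',cv2.resize(a[y0:y1,x0:x1],None,fx=3.6*1.0,fy=3.6,interpolation=cv2.INTER_CUBIC))
# components of bench-top things by height
for name,(u0,u1,v0,v1) in dict(pan=(290,350,205,265),small=(155,205,205,255),big=(305,400,265,360),pl=(215,245,222,285),mould=(212,243,190,217)).items():
    w=W[v0:v1,u0:u1].reshape(-1,3); lo=0.03 if 'pl'!=name and name!='small' else .006
    m=(w[:,2]>lo)&(w[:,2]<0.06); q=w[m]
    print(name,len(q),cv2.minAreaRect((q[:,:2]*1000).astype(np.float32)),np.nanmax(q[:,2]))
w=W[135:220,235:360].reshape(-1,3)
m=(w[:,2]>0.003)&(w[:,2]<0.012);print('base',cv2.minAreaRect((w[m][:,:2]*1000).astype(np.float32)))
m=(w[:,2]>0.19);print('weight',w[m].mean(0),m.sum())
E
```

```text
pan 283 ((506.2452392578125, -140.54537963867188), (140.75540161132812, 113.34571838378906), 8.015957832336426) 0.0511352967841876
small 385 ((510.9539794921875, 274.180908203125), (134.5178680419922, 138.90052795410156), 10.464402198791504) 0.039986326802682326
big 567 ((274.1391296386719, -233.59097290039062), (181.83187866210938, 144.1811065673828), 34.55100631713867) 0.059973106623789185
pl 329 ((450.20037841796875, 137.1996307373047), (168.43356323242188, 53.58236312866211), 0.21317711472511292) 0.018442281006930017
mould 354 ((592.8590698242188, 144.4612579345703), (56.6756591796875, 55.65293502807617), 83.33989715576172) 0.05575307431043086
base ((695.6114501953125, -71.77273559570312), (281.9010314941406, 403.12506103515625), 1.3109254837036133)
weight [ 0.62690172 -0.0531887   0.20360014] 149
```

View pics/c0.png

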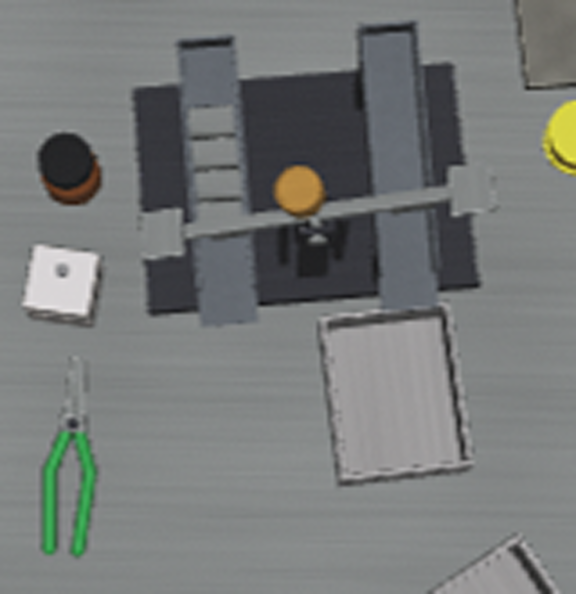

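The pan at (457,335) measures 141 x 113 mm, so it is the one meant. The other two are visibly smaller and larger. Next I'll fit the feeder and pan poses from the crop corners.

```bash
cat > fit.py <<'E'
from h import *
from scipy.optimize import least_squares
def proj(a,P):
    T=np.linalg.inv(np.array(a['T'])); q=P@T[:3,:3].T+T[:3,3]
    return cv2.projectPoints(q.reshape(-1,1,3),np.zeros(3),np.zeros(3),np.array(a['M']),np.array([float(a['k']),0,0,0]))[0].reshape(-1,2)
def fitpose(a,L,px,x0):
    L=np.array(L,float)/1000;px=np.array(px,float)
    def pl(x):
        c,s=np.cos(x[2]),np.sin(x[2]);P=L.copy();P[:,0]=x[0]+c*L[:,0]-s*L[:,1];P[:,1]=x[1]+s*L[:,0]+c*L[:,1];return P
    f=lambda x:(proj(a,pl(x))-px).ravel()
    s=least_squares(f,x0,loss='soft_l1'); return s.x,f(s.x).reshape(-1,2)
E
python3 - <<'E'
from fit import *
a=ld('t0'); c=lambda *l:[((u+.5)/3.6-.5+210,(v+.5)/3.6-.5+125) for u,v in l]
x,res=fitpose(a,[(-70,145,16),(-70,-145,16),(140,-145,4),(140,145,4),(-100,99,70),(-100,51,70),(-100,-51,70),(-100,-99,70)],
 c((150,315),(479,287),(453,64),(134,90),(203,326),(257,321),(380,311),(440,305)),[.66,-.05,.08])
print('feeder',x[:2],np.degrees(x[2]));print(np.round(res,1).tolist())
y,res=fitpose(a,[(70,55,45),(70,-55,45),(-70,-55,45),(-70,55,45)],c((320,320),(450,304),(472,466),(340,484)),[.5,-.14,.1])
print('pan',y[:2],np.degrees(y[2]));print(np.round(res,1).tolist())
R=lambda t:np.array([[np.cos(t),-np.sin(t)],[np.sin(t),np.cos(t)]])
F=lambda *q:np.round(x[:2]+R(x[2])@(np.array(q)/1000),4)
print('pan in feeder',R(x[2]).T@(y[:2]-x[:2])*1000)
print('target',F(-155,75),'Lmouth',F(-100,75),'pad',F(-30,-121),F(-30,-123),'pivot',F(-30,0))
t=F(-155,75);
print('target corners',[F(-155+i*70,75+j*55) for i,j in((1,1),(1,-1),(-1,-1),(-1,1))])
W=cloud('t0')
w=W[222:285,215:248].reshape(-1,3);q=w[(w[:,2]>.009)&(w[:,2]<.03)];print('pliers x',q[:,0].min(),q[:,0].max(),'y',q[:,1].min(),q[:,1].max())
w=W[150:215,215:250].reshape(-1,3)
for n,v0,v1 in(('mould',190,217),('jar',158,186)):
    w=W[v0:v1,212:243].reshape(-1,3);q=w[(w[:,2]>.03)&(w[:,2]<.07)];print(n,q.min(0),q.max(0))
E
```

```text
feeder [ 0.65972511 -0.06540949] 6.252773293891919
[[-0.7, -0.9], [0.7, -0.8], [-0.0, -0.2], [-0.3, -0.4], [-0.6, 0.4], [0.5, 0.4], [0.5, 0.4], [-0.1, 0.7]]
pan [ 0.50351011 -0.14054506] 7.9919065194642736
[[-0.1, -0.4], [-0.3, -0.0], [0.3, 0.6], [0.2, -0.1]]
pan in feeder [-163.46907483  -57.67443228]
target [ 0.4975 -0.0077] Lmouth [ 0.5522 -0.0017] pad [ 0.6431 -0.189 ] [ 0.6433 -0.1909] pivot [ 0.6299 -0.0687]
target corners [array([0.5611, 0.0546]), array([ 0.5731, -0.0548]), array([ 0.4339, -0.07  ]), array([0.4219, 0.0393])]
pliers x 0.3680442041637201 0.5339203347090089 y 0.11247033298427334 0.16058653201325718
mould [0.56291863 0.11377263 0.03000835] [0.62214303 0.17469322 0.05575307]
jar [0.67237956 0.12010645 0.03021226] [0.72018946 0.16726052 0.06566562]
```

```bash
cat > go.py <<'E'
import sys
from h import *
# target in feeder mm: x y z theta(world yaw deg, default -83.75)
X=np.array([.65973,-.06541]);t=np.radians(6.25)
R=np.array([[np.cos(t),-np.sin(t)],[np.sin(t),np.cos(t)]])
fx,fy,z,th=map(float,sys.argv[1:5])
s=r.get_state();p=np.array(s['tcp_pos']);w=np.radians(s['eef_rot'][2])
g=X+R@np.array([fx,fy])/1000;d=g-p[:2]
n=(th-np.degrees(w)+180)%360-180
def tl(w):return np.round([(d[0]*np.cos(w)+d[1]*np.sin(w))/.025,(d[0]*np.sin(w)-d[1]*np.cos(w))/.025,(p[2]-z/1000)/.025],2)
print('t',round(s['time_s'],2),'tcp',p.round(4),'feeder',((p[:2]-X)@R*1000).round(1),'rot',np.round(s['eef_rot'],1),'F',np.round(s['contact_force'],1),'w',round(s['gripper_width'],3))
print('need now-frame xyz',tl(w),'final-frame',tl(np.radians(th)),'yaw',round(-n/4,2))
E
python3 -m inch '[{"x":1,"y":1,"yaw":1},{"x":1,"y":1,"yaw":1},{"x":1,"y":1,"yaw":1},{"x":1,"y":1,"yaw":1},{"x":1,"y":1,"yaw":1}]' 0.3 10; python3 go.py -180 -140 150 -83.75
```

```text
t 0.1 tcp [0.2331 0.633  0.2367] feeder [-348.1  740.7] rot [179.9  -0.  -20.2] F [0.4 0.1 0.4] w 0.087
need now-frame xyz [21.72 28.54  3.47] final-frame [35.23 -6.72  3.47] yaw 15.88validation failed for argument at $[0]...
```

```bash
python3 -m inch '[{"x":1,"y":1,"z":0,"yaw":1},{"x":1,"y":1,"z":0,"yaw":1},{"x":1,"y":1,"z":0,"yaw":1},{"x":1,"y":1,"z":0,"yaw":1},{"x":1,"y":1,"z":0,"yaw":1}]' 0.3 10; python3 go.py -180 -140 150 -83.75
```

```text
time_s: 0.52
tcp_pos: [0.2831, 0.4629, 0.2311]
eef_rot: [179.6, -0.3, -40.7]
contact_force: [0.2, 0.2, -0.1]
gripper_width: 0.0604
t 0.52 tcp [0.2831 0.4629 0.2311] feeder [-316.9  566.2] rot [179.6  -0.3 -40.7] F [ 0.2  0.2 -0.1] w 0.06
need now-frame xyz [24.37 15.29  3.24] final-frame [28.25 -5.48  3.24] yaw 10.77
```

```bash
python3 -m inch '[{"x":1,"y":0.4,"z":0,"yaw":1},{"x":1,"y":0.3,"z":0,"yaw":1},{"x":1,"y":0.2,"z":0,"yaw":1},{"x":1,"y":0.1,"z":0,"yaw":1},{"x":1,"y":0,"z":0,"yaw":1}]'
python3 -m inch '[{"x":1,"y":-0.2,"z":0,"yaw":1},{"x":1,"y":-0.2,"z":0,"yaw":1},{"x":1,"y":-0.2,"z":0,"yaw":1},{"x":1,"y":-0.2,"z":0,"yaw":1},{"x":1,"y":-0.2,"z":0,"yaw":1}]'
python3 go.py -180 -140 150 -83.75
```

```text
time_s: 0.93
tcp_pos: [0.3467, 0.3411, 0.2313]
eef_rot: [179.6, -0.4, -61.7]
contact_force: [0.9, 1.0, -0.5]
gripper_width: 0.0571
time_s: 1.35
tcp_pos: [0.4142, 0.2262, 0.2316]
eef_rot: [179.7, -0.6, -82.7]
contact_force: [0.4, 0.0, 0.1]
gripper_width: 0.0568
t 1.35 tcp [0.4142 0.2262 0.2316] feeder [-212.3  316.6] rot [179.7  -0.6 -82.7] F [0.4 0.  0.1] w 0.057
need now-frame xyz [18.28 -0.94  3.26] final-frame [18.26 -1.29  3.26] yaw 0.27
```

```bash
for i in 1 2 3; do python3 -m inch '[{"x":1,"y":-0.08,"z":0,"yaw":0.02},{"x":1,"y":-0.08,"z":0,"yaw":0.02},{"x":1,"y":-0.08,"z":0,"yaw":0.02},{"x":1,"y":-0.08,"z":0,"yaw":0.02},{"x":1,"y":-0.08,"z":0,"yaw":0.02}]' | head -2; done
python3 go.py -180 -140 40 -83.75
```

```text
time_s: 1.77
tcp_pos: [0.4395, 0.0965, 0.2316]
time_s: 2.18
tcp_pos: [0.4622, -0.0334, 0.2324]
time_s: 2.6
tcp_pos: [0.4842, -0.1632, 0.2328]
t 2.6 tcp [ 0.4842 -0.1632  0.2328] feeder [-185.2  -78.1] rot [179.4  -0.6 -84.2] F [ 0.5  0.9 -0.4] w 0.057
need now-frame xyz [ 2.47 -0.23  7.71] final-frame [ 2.47 -0.21  7.71] yaw -0.12
```

```bash
python3 -m inch '[{"x":1,"y":-0.1,"z":0,"yaw":-0.1},{"x":1,"y":-0.1,"z":0,"yaw":0},{"x":0.5,"y":0,"z":0.5,"yaw":0},{"x":0,"y":0,"z":1,"yaw":0},{"x":0,"y":0,"z":1,"yaw":0}]' | head -2
python3 -m inch '[{"x":0,"y":0,"z":1,"yaw":0},{"x":0,"y":0,"z":1,"yaw":0},{"x":0,"y":0,"z":1,"yaw":0},{"x":0,"y":0,"z":0.8,"yaw":0},{"x":0,"y":0,"z":0,"yaw":0}]' 
python3 go.py -180 -140 38 -83.75
```

```text
time_s: 3.02
tcp_pos: [0.4979, -0.2346, 0.1728]
time_s: 3.43
tcp_pos: [0.4933, -0.2366, 0.0685]
eef_rot: [179.4, -0.6, -84.3]
contact_force: [-0.8, -0.8, -0.1]
gripper_width: 0.0567
t 3.43 tcp [ 0.4933 -0.2366  0.0685] feeder [-184.1 -152.1] rot [179.4  -0.6 -84.3] F [-0.8 -0.8 -0.1] w 0.057
need now-frame xyz [-0.48 -0.16  1.22] final-frame [-0.48 -0.16  1.22] yaw -0.14
```

```bash
python3 -m inch '[{"x":0,"y":0,"z":0.6,"yaw":-0.1},{"x":0,"y":0,"z":0.6,"yaw":0},{"x":-0.4,"y":-0.15,"z":0,"yaw":0},{"x":-0.4,"y":0,"z":0,"yaw":0},{"x":-0.3,"y":0,"z":0,"yaw":0}]'
python3 -m inch '[{"x":-0.3,"y":0,"z":0,"yaw":0},{"x":-0.3,"y":0,"z":0,"yaw":0},{"x":-0.3,"y":0,"z":0,"yaw":0},{"x":-0.3,"y":0,"z":0,"yaw":0},{"x":-0.3,"y":0,"z":0,"yaw":0}]' 
python3 go.py -180 10.5 38 -83.75
```

```text
time_s: 3.85
tcp_pos: [0.4944, -0.2089, 0.0392]
eef_rot: [179.3, -0.6, -84.0]
contact_force: [-0.1, -1.2, -1.9]
gripper_width: 0.0571
time_s: 4.27
tcp_pos: [0.492, -0.1669, 0.0429]
eef_rot: [179.6, -0.7, -83.8]
contact_force: [-0.6, -2.2, -1.8]
gripper_width: 0.057
t 4.27 tcp [ 0.492  -0.1669  0.0429] feeder [-177.8  -82.7] rot [179.6  -0.7 -83.8] F [-0.6 -2.2 -1.8] w 0.057
need now-frame xyz [-3.73  0.09  0.2 ] final-frame [-3.73  0.09  0.2 ] yaw -0.02
```

```bash
python3 -m inch '[{"x":-0.4,"y":0.03,"z":0.06,"yaw":0},{"x":-0.4,"y":0,"z":0.06,"yaw":0},{"x":-0.4,"y":0,"z":0.06,"yaw":0},{"x":-0.4,"y":0,"z":0.06,"yaw":0},{"x":-0.4,"y":0,"z":0.06,"yaw":0}]' |tail -3
python3 go.py -180 10.5 38 -83.75
python3 - <<'E'
from h import *
cap('top','t1');a=cv2.imread('pics/t1.png')
cv2.imwrite('pics/c1.png',cv2.resize(a[125:290,210:370],None,fx=3.6,fy=3.6,interpolation=cv2.INTER_CUBIC))
E
```

```text
eef_rot: [180.0, -0.9, -83.8]
contact_force: [1.3, -5.9, 4.6]
gripper_width: 0.0567
t 4.68 tcp [ 0.4879 -0.1138  0.0371] feeder [-176.1  -29.4] rot [180.   -0.9 -83.8] F [ 1.3 -5.9  4.6] w 0.057
need now-frame xyz [-1.59  0.16 -0.03] final-frame [-1.59  0.16 -0.03] yaw -0.01
```

View pics/c1.png

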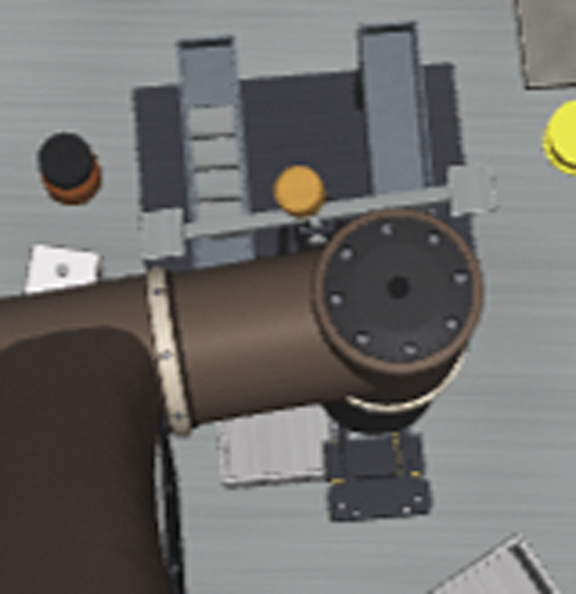

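The arm covers most of it, but the pan's front edge shows at (222,488)-(326,480), square to the feeder, and the pan is following the fingers. I'll carry on with the push.

```bash
python3 -m inch '[{"x":-0.35,"y":0,"z":0.02,"yaw":0},{"x":-0.35,"y":0,"z":0.04,"yaw":0},{"x":-0.3,"y":0,"z":0.04,"yaw":0},{"x":-0.2,"y":0,"z":0.04,"yaw":0},{"x":-0.1,"y":0,"z":0.04,"yaw":0}]' |tail -3
python3 go.py -180 10.5 38 -83.75
python3 - <<'E'
from fit import *
a=ld('t1'); c=lambda *l:[((u+.5)/3.6-.5+210,(v+.5)/3.6-.5+125) for u,v in l]
y,res=fitpose(a,[(-70,-55,45),(-70,55,45)],c((326,481),(221,489)),[.5,-.05,.1])
X=np.array([.65973,-.06541]);t=np.radians(6.25);R=np.array([[np.cos(t),-np.sin(t)],[np.sin(t),np.cos(t)]])
print((y[:2]-X)@R*1000,np.degrees(y[2])-6.25,res.round(1))
E
```

```text
eef_rot: [-179.9, -0.9, -83.6]
contact_force: [-0.0, -5.3, 4.5]
gripper_width: 0.057
t 5.15 tcp [ 0.4851 -0.078   0.0333] feeder [-174.9    6.5] rot [-179.9   -0.9  -83.6] F [-0.  -5.3  4.5] w 0.057
need now-frame xyz [-0.16  0.2  -0.19] final-frame [-0.16  0.2  -0.19] yaw 0.03
[-161.62353885   48.21975818] -1.3118161373053674 [[ 4.1 -0.1]
 [-3.9  0.1]]
```

```bash
python3 -m inch '[{"x":-0.1,"y":0,"z":0,"yaw":0},{"x":-0.05,"y":0,"z":0,"yaw":0},{"x":0,"y":0,"z":0,"yaw":0},{"x":0.4,"y":0.2,"z":0,"yaw":0},{"x":0.8,"y":0.2,"z":0,"yaw":0}]' |tail -3
python3 -m inch '[{"x":0.2,"y":0.2,"z":-1,"yaw":0},{"x":0,"y":0,"z":-1,"yaw":0},{"x":0,"y":0,"z":-1,"yaw":0},{"x":0,"y":0,"z":-1,"yaw":0},{"x":0,"y":0,"z":-1,"yaw":0}]' |tail -3
python3 go.py -30 -122 195 -83.75
python3 - <<'E'
from h import *
cap('wrist','w2');a=cv2.imread('pics/w2.png')
cap('scene','s2')
cv2.imwrite('pics/w2b.png',cv2.resize(a,(800,600)))
E
```

```text
eef_rot: [-179.9, -0.9, -83.4]
contact_force: [-0.4, -0.4, -0.4]
gripper_width: 0.0572
eef_rot: [179.0, -0.7, -83.7]
contact_force: [0.7, 0.1, -1.0]
gripper_width: 0.057
t 5.98 tcp [ 0.4643 -0.112   0.1544] feeder [-199.3  -25. ] rot [179.   -0.7 -83.7] F [ 0.7  0.1 -1. ] w 0.057
need now-frame xyz [ 3.89 -6.77 -1.63] final-frame [ 3.88 -6.77 -1.63] yaw 0.02
```

View pics/w2b.png

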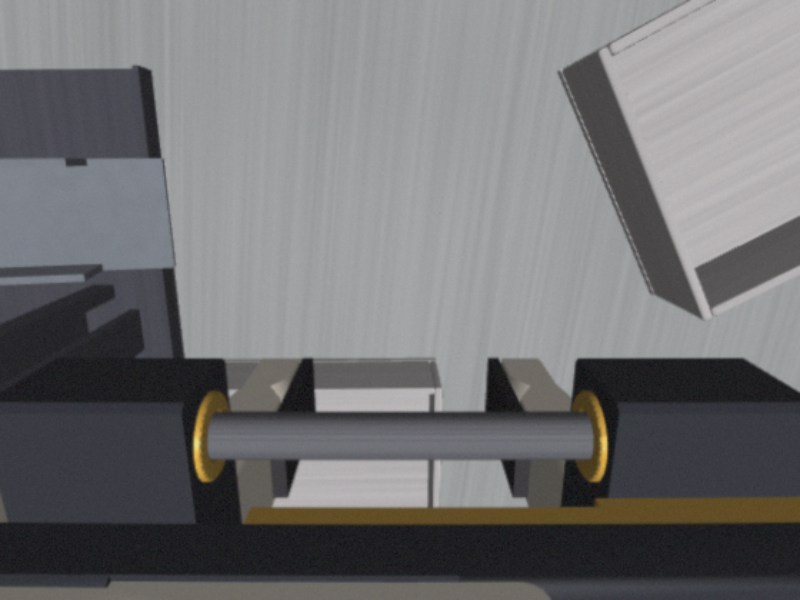

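The wrist view shows the pan's front-right rim corner at (440,360). The right lane's mouth corners at (163,158) and (175,268) serve as a reference.

```bash
cat >> fit.py <<'E'
X=np.array([.65973,-.06541]);_t=np.radians(6.25);R=np.array([[np.cos(_t),-np.sin(_t)],[np.sin(_t),np.cos(_t)]])
def onz(a,u,v,z):
    n=cv2.undistortPoints(np.array([[[u,v]]],float),np.array(a['M']),np.array([float(a['k']),0,0,0]))[0,0]
    T=np.array(a['T']);d=T[:3,:3]@np.array([n[0],n[1],1]);P=T[:3,3]+d*(z-T[2,3])/d[2]
    return ((P[:2]-X)@R*1000).round(1)
E
python3 - <<'E'
from fit import *
a=ld('w2'); k=lambda u,v:((u+.5)*.7-.5,(v+.5)*.7-.5)
for n,u,v,z in (('pan FR',440,360,.045),('pan R edge',330,360,.045),('mouth outer',163,158,.070),('mouth inner',175,268,.070)): print(n,onz(a,*k(u,v),z))
b=cv2.imread('pics/s2.png');cv2.imwrite('pics/s2c.png',cv2.resize(b[180:290,180:340],None,fx=5,fy=5,interpolation=cv2.INTER_CUBIC))
E
```

```text
pan FR [-221.6    4.5]
pan R edge [-163.1    4.2]
mouth outer [-97.6 -99.4]
mouth inner [-97.4 -51.1]
```

View pics/s2c.png

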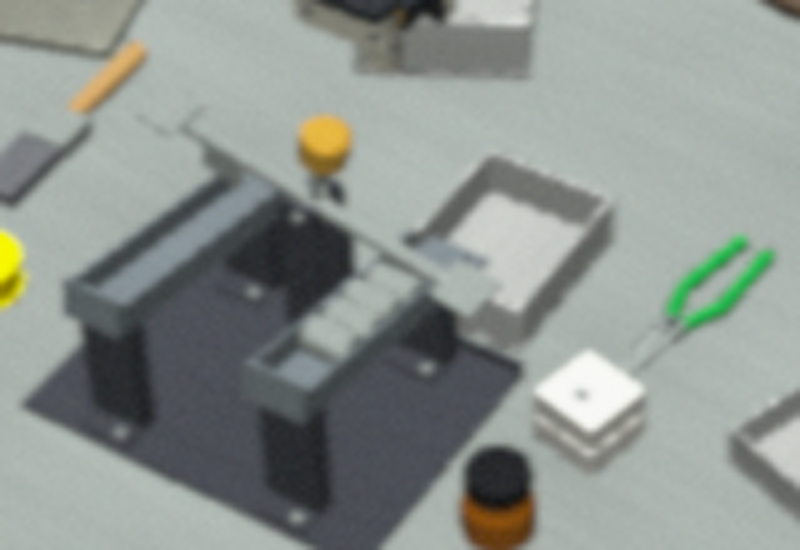

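```bash
python3 - <<'E'
from fit import *
a=ld('w2'); k=lambda u,v:((u+.5)*.7-.5,(v+.5)*.7-.5)
T=np.array(a['T']);print('cam feeder',(T[:2,3]-X)@R*1000,T[2,3])
W=cloud('w2')
for v in range(356,404,4):
    u,vv=k(410,v);w=W[int(round(vv)),int(round(u))];print(v,((w[:2]-X)@R*1000).round(1),(w[2]*1000).round(1))
for n,u,v,z in (('FR base',440,360,0),('FR rim',441,390,.045),('R rim',330,390,.045)): print(n,onz(a,*k(u,v),z))
b=ld('s2');q=lambda u,v:((u+.5)/5-.5+180,(v+.5)/5-.5+180)
for n,u,v in (('FL',612,205),('FR',495,158)): print(n,onz(b,*q(u,v),.045))
y,res=fitpose(b,[(-70,55,45),(-70,-55,45)],[q(612,205),q(495,158)],[.5,-.0,.1]);print((y[:2]-X)@R*1000,np.degrees(y[2])-6.25)
E
```

```text
cam feeder [-195.91938624  -98.9339316 ] 0.30244838852525774
356 [-207.4   19.6] 0.4
360 [-207.3   20.8] 4.6
364 [-207.1   21.1] 10.7
368 [-206.9   20.9] 15.7
372 [-206.6   20.8] 22.3
376 [-206.4   21.1] 27.8
380 [-206.2   20.8] 34.4
384 [-206.    21.2] 39.2
388 [-205.9   20.9] 43.6
392 [-205.8   22.5] 45.6
396 [-207.4   44.9] 4.4
400 [-207.4   47.6] 5.0
FR base [-226.1   22.6]
FR rim [-222.5   21.9]
R rim [-162.5   21.5]
FL [-217.1  135.8]
FR [-217.5   34.1]
[-147.58015032   82.17629963] -2.0412581761443755
```

The row-360 edge was the base of the pan's outer face; on the depth data the wall is at y≈21. So the pan is centred at about (-155, +76) in feeder axes with yaw ~0, which is on target. Next is the press: rise, close the fingers and move over the right pad.

```bash
python3 -m inch '[{"x":0.9,"y":0,"z":-1,"yaw":0},{"x":0.9,"y":0,"z":-1,"yaw":0},{"x":0.9,"y":0,"z":-1,"yaw":0},{"x":0.9,"y":0,"z":-0.3,"yaw":0},{"x":0.3,"y":-0.7,"z":0,"yaw":0}]' -1 20 |tail -3
python3 -m inch '[{"x":0,"y":-1,"z":0,"yaw":0},{"x":0,"y":-1,"z":0,"yaw":0},{"x":0,"y":-1,"z":0,"yaw":0},{"x":0,"y":-1,"z":0,"yaw":0},{"x":0,"y":-1,"z":0,"yaw":0}]' |tail -3
python3 go.py -30 -122 190 -83.75
```

```text
eef_rot: [179.3, -0.4, -83.5]
contact_force: [0.8, -0.2, -0.6]
gripper_width: 0.0291
eef_rot: [179.3, -0.2, -83.9]
contact_force: [0.2, -0.5, 0.7]
gripper_width: 0.0013
t 6.92 tcp [ 0.6158 -0.1995  0.2378] feeder [ -58.3 -128.5] rot [179.3  -0.2 -83.9] F [ 0.2 -0.5  0.7] w 0.001
need now-frame xyz [-0.26 -1.13  1.91] final-frame [-0.26 -1.13  1.91] yaw -0.03
```

```bash
python3 -m inch '[{"x":-0.1,"y":-0.8,"z":0,"yaw":0},{"x":-0.1,"y":-0.3,"z":0,"yaw":0},{"x":-0.1,"y":0,"z":0.6,"yaw":0},{"x":0,"y":0,"z":0.7,"yaw":0},{"x":0,"y":0,"z":0,"yaw":0}]' |tail -3
python3 go.py -30 -122 190 -83.75
python3 - <<'E'
from h import *
cap('wrist','w3');a=cv2.imread('pics/w3.png')
cv2.imwrite('pics/w3b.png',cv2.resize(a,(800,600)))
E
```

```text
eef_rot: [178.9, 0.1, -83.9]
contact_force: [-0.9, 0.4, -0.7]
gripper_width: 0.0004
t 7.33 tcp [ 0.6443 -0.1892  0.1956] feeder [ -28.8 -121.4] rot [ 1.789e+02  1.000e-01 -8.390e+01] F [-0.9  0.4 -0.7] w 0.0
need now-frame xyz [0.02 0.05 0.23] final-frame [0.02 0.05 0.23] yaw -0.03
```

View pics/w3b.png

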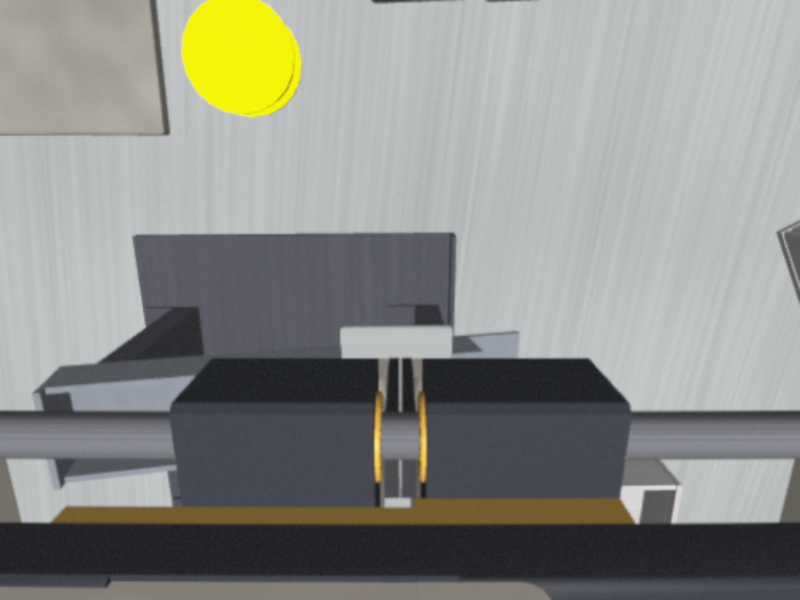

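The pad (343-453, 327) is centred on the closed fingers (u≈400). Pressing down.

```bash
python3 -m inch '[{"x":0,"y":0,"z":0.5,"yaw":0},{"x":0,"y":0,"z":0.5,"yaw":0},{"x":0,"y":0,"z":0.5,"yaw":0},{"x":0,"y":0,"z":0.4,"yaw":0},{"x":0,"y":0,"z":0.4,"yaw":0}]' |tail -4
python3 go.py -30 -122 126 -83.75
```

```text
tcp_pos: [0.6447, -0.1916, 0.1434]
eef_rot: [179.4, -0.0, -83.9]
contact_force: [0.9, -0.3, 0.4]
gripper_width: 0.0007
t 7.8 tcp [ 0.6447 -0.1916  0.1434] feeder [ -28.7 -123.8] rot [179.4  -0.  -83.9] F [ 0.9 -0.3  0.4] w 0.001
need now-frame xyz [-0.07  0.05  0.7 ] final-frame [-0.07  0.05  0.7 ] yaw -0.03
```

```bash
python3 -m inch '[{"x":0,"y":0,"z":0.3,"yaw":0},{"x":0,"y":0,"z":0.25,"yaw":0},{"x":0,"y":0,"z":0.2,"yaw":0},{"x":0,"y":0,"z":0.15,"yaw":0},{"x":0,"y":0,"z":0.1,"yaw":0}]' |tail -4
python3 go.py -30 -122 124 -83.75
```

```text
tcp_pos: [0.6441, -0.1917, 0.126]
eef_rot: [179.5, -0.2, -83.7]
contact_force: [-5.7, 3.4, 11.1]
gripper_width: 0.0006
t 8.22 tcp [ 0.6441 -0.1917  0.126 ] feeder [ -29.2 -123.9] rot [179.5  -0.2 -83.7] F [-5.7  3.4 11.1] w 0.001
need now-frame xyz [-0.07  0.03  0.08] final-frame [-0.07  0.03  0.08] yaw 0.02
```

On the stop with 11 N at the expected height. I'll hold there while the slugs roll, then lift.

```bash
python3 -m inch '[{"x":0,"y":0,"z":0.1,"yaw":0},{"x":0,"y":0,"z":0.1,"yaw":0},{"x":0,"y":0,"z":0.1,"yaw":0},{"x":0,"y":0,"z":0.1,"yaw":0},{"x":0,"y":0,"z":0.1,"yaw":0}]' |tail -4
for i in 1 2; do python3 -m inch '[{"x":0,"y":0,"z":0.05,"yaw":0},{"x":0,"y":0,"z":0.05,"yaw":0},{"x":0,"y":0,"z":0.05,"yaw":0},{"x":0,"y":0,"z":0.05,"yaw":0},{"x":0,"y":0,"z":0.05,"yaw":0}]' |tail -4;done
python3 -m inch '[{"x":0,"y":0,"z":-0.3,"yaw":0},{"x":0,"y":0,"z":-1,"yaw":0},{"x":0,"y":0,"z":-1,"yaw":0},{"x":0,"y":0,"z":-1,"yaw":0},{"x":0,"y":0,"z":-1,"yaw":0}]' |tail -4
python3 - <<'E'
from h import *
cap('scene','s3')
b=cv2.imread('pics/s3.png');cv2.imwrite('pics/s3c.png',cv2.resize(b[180:290,180:340],None,fx=5,fy=5,interpolation=cv2.INTER_CUBIC))
E
```

```text
tcp_pos: [0.6441, -0.1917, 0.1259]
eef_rot: [179.9, -0.4, -83.4]
contact_force: [-7.2, 3.4, 15.8]
gripper_width: 0.0006
tcp_pos: [0.6441, -0.1917, 0.1261]
eef_rot: [-179.9, -0.5, -83.3]
contact_force: [-4.8, 2.9, 10.3]
gripper_width: 0.0005
tcp_pos: [0.6441, -0.1917, 0.1261]
eef_rot: [-179.8, -0.7, -83.1]
contact_force: [-4.2, 2.3, 11.2]
gripper_width: 0.0004
tcp_pos: [0.6408, -0.1899, 0.2308]
eef_rot: [179.6, -0.5, -83.2]
contact_force: [0.6, -0.0, -1.0]
gripper_width: 0.0002
```

View pics/s3c.png

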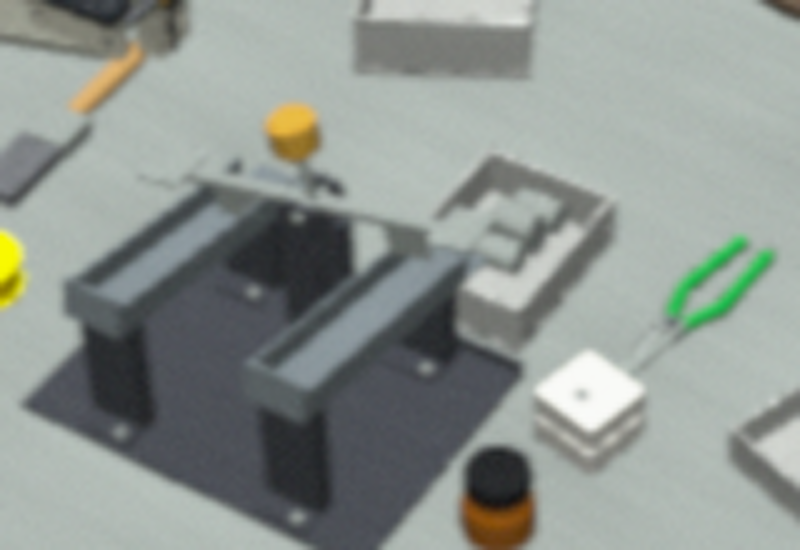

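The gate is over, the left lane is empty and slugs lie in the pan at around (520,220). I'll move the arm aside and count them from above.

```bash
for i in 1 2; do python3 -m inch '[{"x":1,"y":0.2,"z":-0.2,"yaw":0},{"x":1,"y":0.2,"z":-0.2,"yaw":0},{"x":1,"y":0.2,"z":-0.2,"yaw":0},{"x":1,"y":0.2,"z":-0.2,"yaw":0},{"x":1,"y":0.2,"z":-0.2,"yaw":0}]' |tail -4;done
python3 -m inch '[{"x":0,"y":0,"z":0,"yaw":0},{"x":0,"y":0,"z":0,"yaw":0},{"x":0,"y":0,"z":0,"yaw":0},{"x":0,"y":0,"z":0,"yaw":0}]' |tail -4
python3 - <<'E'
from h import *
cap('top','t4')
a=cv2.imread('pics/t4.png');cv2.imwrite('pics/t4c.png',cv2.resize(a[125:290,210:370],None,fx=3.6,fy=3.6,interpolation=cv2.INTER_CUBIC))
E
```

```text
tcp_pos: [0.6367, -0.3168, 0.2694]
eef_rot: [-179.4, -0.8, -82.7]
contact_force: [-0.0, 0.6, -0.2]
gripper_width: 0.0001
tcp_pos: [0.6275, -0.4502, 0.2973]
eef_rot: [-179.3, -0.8, -82.6]
contact_force: [1.5, 0.0, 0.4]
gripper_width: 0.0006
tcp_pos: [0.6263, -0.4561, 0.2961]
eef_rot: [-179.3, -0.9, -83.0]
contact_force: [-0.1, 0.4, -0.5]
gripper_width: 0.0002
```

View pics/t4c.png

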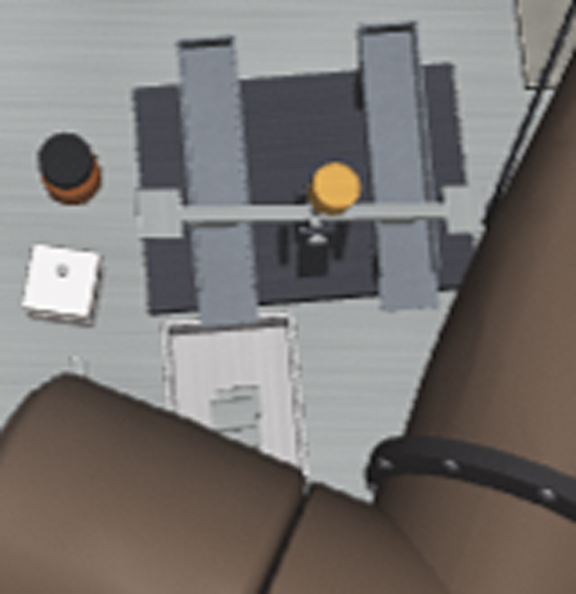

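The elbow hides the front of the pan, so I'll swing farther round.

```bash
for i in 1 2; do python3 -m inch '[{"x":1,"y":0.7,"z":0,"yaw":0.5},{"x":1,"y":0.7,"z":0,"yaw":0.5},{"x":1,"y":0.7,"z":0,"yaw":0.5},{"x":1,"y":0.7,"z":0,"yaw":0.5},{"x":1,"y":0.7,"z":0,"yaw":0.5}]' |sed -n 2p;done
python3 -m inch '[{"x":0,"y":1,"z":0,"yaw":0.5},{"x":0,"y":1,"z":0,"yaw":0.5},{"x":0,"y":1,"z":0,"yaw":0.5},{"x":0,"y":0.5,"z":0,"yaw":0},{"x":0,"y":0,"z":0,"yaw":0}]' |tail -4
python3 - <<'E'
from h import *
cap('top','t5')
a=cv2.imread('pics/t5.png');cv2.imwrite('pics/t5c.png',cv2.resize(a[125:290,200:400],None,fx=3.6,fy=3.6,interpolation=cv2.INTER_CUBIC))
E
```

```text
tcp_pos: [0.5517, -0.5781, 0.2972]
tcp_pos: [0.4511, -0.6923, 0.2972]
tcp_pos: [0.3605, -0.6696, 0.2918]
eef_rot: [-179.2, -0.2, -108.9]
contact_force: [-0.9, -0.4, 1.1]
gripper_width: 0.0004
```

View pics/t5c.png

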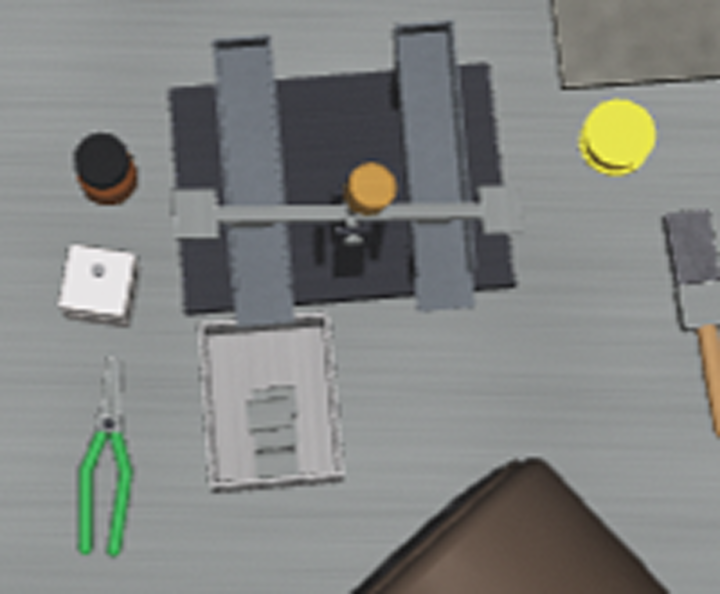

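```bash
python3 - <<'E'
from fit import *
a=ld('t5');W=cloud('t5');k=lambda u,v:((u+.5)/3.6-.5+200,(v+.5)/3.6-.5+125)
g=lambda u,v:tuple(int(round(t)) for t in k(u,v))
u0,v0=g(248,375);u1,v1=g(300,482)
print((W[v0:v1,u0:u1:2,2]*1000).round(0).astype(int))
for n,u,v in(('L',195,212),('R',500,208)):
    i,j=g(u,v);w=W[j,i];print(n,((w[:2]-X)@R*1000).round(1),w[2])
y,res=fitpose(a,[(70,55,45),(70,-55,45),(-70,-55,45),(-70,55,45)],[k(*q) for q in((198,322),(330,314),(345,480),(211,491))],[.5,0,.1])
print('pan',(y[:2]-X)@R*1000,np.degrees(y[2])-6.25,res.round(1).tolist())
c=cv2.imread('pics/t5.png')[205:265,250:300];cv2.imwrite('pics/t5d.png',cv2.resize(c,None,fx=10,fy=10,interpolation=cv2.INTER_CUBIC))
E
```

```text
[[ 1  3  7  3  0  5  2]
 [ 4  0 -1  6 -2  1  3]
 [-1  5  0  4  0  4  4]
 [ 1 -1  2  4 23 28 21]
 [ 5 23 26 24 25 26 26]
 [ 1 26 25 24 30 27 27]
 [ 2 29 28 29 43 39 29]
 [39 44 45 46 48 48 28]
 [44 50 51 49 54 48 25]
 [49 50 53 52 51 50 27]
 [50 47 55 54 51 53 21]
 [51 52 51 53 47 49  2]
 [48 48 46 53 49 49 27]
 [47 48 49 47 46 48 29]
 [44 50 45 46 44 41 29]
 [39 42 34 34 30 27 30]
 [ 4 32 29 29 29 30 22]
 [ 3 28 29 26 28 26 23]
 [ 2 29 29 24 25 27 25]
 [ 1 23 27 22 26 24 22]
 [ 3 25 22 17 19  6 21]
 [ 3 21 12 27 25 22 27]
 [ 6 24 26 27 27 26 25]
 [ 1 32 24 26 31 30 29]
 [ 4 35 24 28 28 27 26]
 [ 4 31 31 24 25 26 31]
 [ 5 30 25 25 26 27 24]
 [ 3 25 30 26 22 24 23]
 [ 6 23 25 20 44 44 46]
 [47 46 39 46 44 43 42]]
L [-29.4 121.4] 0.16604023264665613
R [ -28.6 -123.1] 0.11550335030592862
pan [-159.0669426    75.99633535] -0.19082575280037162 [[0.4, 0.6], [-0.1, -0.0], [-0.2, -0.2], [-0.1, -0.2]]
```

View pics/t5d.png

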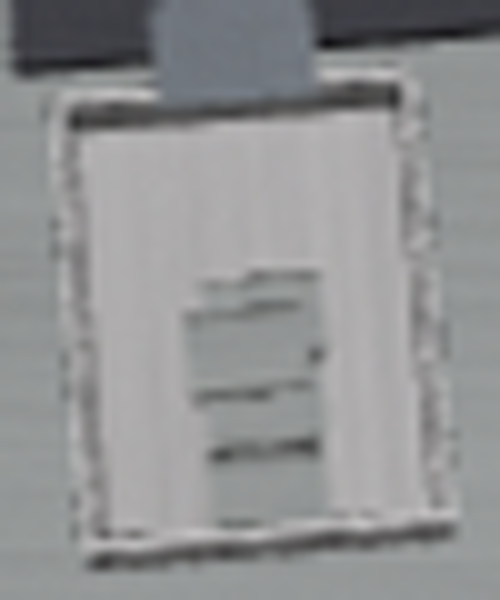

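All four slugs are in the pan: three lie on its floor (tops near 29 mm) and one rests across them (top about 52 mm). Handing in.

```bash
python3 -c "
from plant import r
print(r.get_state()['time_s']);print(r.close_job())"
```

```text
12.45
the job is handed in; nothing more can be done
None
```

I pushed the pan along the bench until it stood under the left mouth, then pressed the right pad down and held it while the slugs rolled out. The job was handed in at 12.5 s of robot time; no verdict was given.

**Last checks:**
- **Pan:** it stands 59 mm ahead of the left mouth, within 1 mm of the lane's centre line and square to the feeder within 0.2°.
- **Gate:** it is fully over. The right pad reads z 115 mm and the left 166 mm, after pressing against the stop with 10–16 N.
- **Slugs:** the left lane is empty. From the depth picture I count four in the pan, three on the floor and one lying on top of them.
- **Other things:** I compared the jar, mould, pliers, reel and brush by eye only, and they look unmoved. The spoon and medal were outside the last crops, and the arm did not work near them.
- **Robot:** the arm stands clear of everything.

**Disagreements:** before the press, a blurry scene-camera estimate put the pan about 7 mm off in both directions. The closer wrist and top views agreed with each other within about 4 mm, so I went by those. I first took the base of the pan's wall for its rim in the wrist picture, and corrected that with the depth data.

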